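Oil the griddle with the basting brush

TASK

Pick up the basting brush by its wooden handle, dip its bristles well down into the blue oil cup, then draw them across the round griddle in one light stroke, from beside the red handle over the middle to near the opposite plain handle. Lay the brush back in its rest the way it was, without dropping it, and do not dip it in the white salt cup, tip anything over or push the cups, griddle, jars or timer out of place.

Things in the scene. Friction and masses are not known exactly. Their poses are not given: they have to be found in the camera images.
- brush: Angled basting brush, level in the rest. Origin: on the handle axis near the balance point (grip here); x along the handle to the head, z up. Wooden handle: bar 16 mm wide (y), 14 mm thick (z), from x = -100 to +80 mm; then a steel neck bends down and forward (67 degrees below level) to a ferrule 32 mm wide (y) and orange bristles, ending at x = 124, z = -74 mm.
- bristles: The orange bristle block of the brush, 30 mm wide (y), 13 mm thick, about 45 mm long, springy: it gives up to 12 mm along its length into the ferrule, about 0.4 N per mm. Same frame as the brush when not pressed.
- brush_tip (a point): Lowest point of the bristles, middle of their end: at (117, 0, -74.5) mm in the brush's frame when not pressed.
- rest: Fixed brush rest: steel plate, x = -105 to +155 mm, 56 mm wide, 5 mm thick, with black forked posts 10 mm thick at x = -65 and +65. Fork floors 80 mm above the table, 26 mm wide, prongs flaring to 50 mm at 107 mm height. Origin on the table midway between the posts, x towards the brush's head. The laid handle's axis is 87 mm up; the head hangs beyond the +x post.
- oil_cup: Blue ceramic cup, open on top, loose, 90 mm across the rim, 60 mm high, 4 mm wall (a little narrower at its foot), inner floor about 5 mm above the table. Origin at the middle of its underside, z up.
- salt_cup: White ceramic cup of the same shape and size as the blue one, a bystander; the two may stand in each other's place. Origin at the middle of its underside.
- griddle: Round flat steel griddle plate, 200 mm across, top surface 18 mm above the table, loose, 1.8 kg, with two bar handles on either side, reaching 134 mm from the middle: the red one lies towards its +x, the plain steel one towards its -x. Origin at the middle of its underside; it can be turned any way.
- red_jar: Stoppered glass jar with red contents, 60 mm across, 114 mm high, bystander. Origin at the middle of its underside.
- green_jar: Stoppered glass jar with green contents, 60 mm across, 114 mm high, bystander. Origin at the middle of its underside.
- timer: Steel kitchen timer with white dial, 50 x 85 x 85 mm, bystander. Origin near the middle of its underside.
Things that resemble listed ones, but are neither listed nor needed, are in the scene too. Leave any purple look-alike of the brush alone. Of the things that look like the oil_cup, take the one that is farthest to the robot's right at the start.

How it is judged (in metres and radians):
On the way, in this order (a step that is already met when the one before it is completed fails the run):
1. the bristles' tip is inside the blue cup, at least 20 mm below its rim, for 0.2 s (z of brush_tip in the frame of oil_cup between 0 and 0.04 m and horizontal distance between brush_tip and oil_cup below 0.042 m and angle between oil_cup's own z axis and vertical below 0.15 rad), for 0.2 s.
2. the bristles touch the griddle beside the red handle: their tip over 45 mm from the middle towards it and within 35 mm of the line between the handles (contact force between bristles and griddle above 0.15 N and x of brush_tip in the frame of griddle above 0.045 m and y of brush_tip in the frame of griddle between -0.035 and 0.035 m), for 0.04 s.
3. the bristles touch the griddle while passing its middle (within 20 mm along the stroke, 35 mm across it) (contact force between bristles and griddle above 0.15 N and x of brush_tip in the frame of griddle between -0.02 and 0.02 m and y of brush_tip in the frame of griddle between -0.035 and 0.035 m), for 0.02 s.
4. the bristles touch the griddle beside the plain handle: their tip over 45 mm from the middle towards it, within 35 mm of the line between the handles (contact force between bristles and griddle above 0.15 N and x of brush_tip in the frame of griddle below -0.045 m and y of brush_tip in the frame of griddle between -0.035 and 0.035 m), for 0.04 s.
At the end, for the whole second after the job is handed in: Brush still in both forks as at the start: origin within 25 mm along, 15 mm across the rest, 80-94 mm high, aligned within 0.12 rad, upright within 0.2 rad, head beyond the +x post. Oil cup upright (0.1 rad); it and the griddle within 30 mm, salt cup, jars, timer within 20 mm of their starts (x of brush in the frame of rest between -0.025 and 0.025 m and y of brush in the frame of rest between -0.015 and 0.015 m and z of brush in the frame of rest between 0.08 and 0.094 m and x of brush_tip in the frame of rest above 0.08 m and angle between the x axis of brush and the x axis of rest, either way round below 0.12 rad and angle between brush's own z axis and vertical below 0.2 rad and linear speed of brush below 0.02 m/s and contact force between brush and rest above 0.2 N and angle between oil_cup's own z axis and vertical below 0.1 rad and distance of each of oil_cup, griddle from where it was at the start of the episode below 0.03 m and distance of each of salt_cup, red_jar, green_jar, timer from where it was at the start of the episode below 0.02 m); the robot touches nothing.
It fails at once if the oil cup tips over 0.3 rad, or it or the griddle is pushed over 30 mm out of place (angle between oil_cup's own z axis and vertical above 0.3 rad or distance of any of oil_cup, griddle from where it was at the start of the episode above 0.03 m).
It fails at once if the salt cup, a jar or the timer is moved over 20 mm (distance of any of salt_cup, red_jar, green_jar, timer from where it was at the start of the episode above 0.02 m).
It fails at once if the brush is dipped in the white salt cup (horizontal distance between brush_tip and salt_cup below 0.04 m and height (world z) of brush_tip below 0.052 m).
It fails at once if the brush is pressed on the griddle with over 15 N (contact force between brush and griddle above 15 N).
It fails at once if the brush is dropped (falls free of the fingers, from over about 20 mm) (linear speed of brush above 0.6 m/s and contact force between the fingers and brush below 0.05 N).
It also fails if it takes over 59 s, if anything falls off the work surface, if the arm or the gripper's body presses on something with over 40 N, if the wrist force passes 120 N, or if a joint passes its speed limit or range.

ROBOT

A 7-joint arm with a two-finger parallel gripper is mounted at the origin on the work surface. World frame = base frame: x ahead of the robot, y to its left, z up, the work surface at z = 0. Lengths are in m, angles in degrees, forces in N, time in s.
With the tool pointing down it reaches from about 0.35 to 0.9 m from the base axis. Payload 19.9 kg.
Tool frame: the origin (TCP) lies on the centre line of the jaws, within the pads' length; the fingertips stand 11 mm ahead of it and the grasp point (between the pads) lies 8 mm behind it; z points along the fingers, y is the line along which they close (so a half turn about z gives the same grasp; the last joint's range is limited). The gripper opens to 85 mm and grips with 20 to 120 N. Pads are 22 mm wide; open, the fingers measure 114 mm over their backs; the gripper's body (76 mm by 85 mm) begins 54 mm behind the grasp point. The pads swing forward as they close: fully open they stand 13 mm farther back than shut.
Start: joints at [66.664, 23.915, -0.59, 92.452, 0.269, 63.638, -3.037], TCP at [0.224, -0.584, 0.242] pointing down, gripper open.
Joint ranges: [-161.28, 161.28], [-22.2, 115.67], [-73.04, 71.86], [3.21, 147.25], [-68.34, 248.33], [10.77, 114.83], [-161.83, 161.83]. Speed limits (degrees/s): [108.29, 108.29, 136.94, 136.94, 172.46, 172.46, 172.46].

INTERFACE

Orientations are given as a 3x3 rotation matrix whose columns are the frame's x, y, z axes.
In Python, from bench import get_state, read_camera, close_job, look_for, trace, spot_point gives the robot as it stands.
- The arm moves only by the shell command python3 -m crank 'ROWS' [FORCE]. ROWS is JSON, a list of rows, each an object of numbers: "x", "y", "z": the shift along the tool's x, y, z in mm; "wx", "wy", "wz": the turn, a rotation vector about the tool's x, y, z in degrees; "fingers": the opening, from -1 (shut) to 1 (fully open). In form: [{"x": .., "y": .., "z": .., "wx": .., "wy": .., "wz": .., "fingers": ..}, ...]. A call has 1 to 8 rows; each row shifts and turns the commanded pose from where the row before left it, along the tool's axes as they then stand; what a row does not reach is not made up. A row lasts 1/10 s, in which the tool goes at most 50 mm and 8.59 degrees, less where a joint would pass 70% of its speed; a pose out of reach is approached as far as the arm can. A call is refused whole if a number of a shift passes 50 or a number of a turn 8.59, either way. A call with a gripper value outside its range is refused whole. The fingers move at their own pace and stop on an object; FORCE is the grip in N (left out, the last holds). Time passes only in rows, so rows that do not move let the fingers close. It gives the time, the measured TCP pose, the force, the opening and the grip force at its end, in the units of the state.
- get_state(): the state, without advancing time (a new reading comes with each control period).
- read_camera(name): name is "scene" or "top" or "wrist"; returns a dict with "color" (420x560x3 uint8, red, green, blue), "mtx" (3x3 intrinsics, pixels), "R" (3x3) and "t" (3): a world point X has camera coordinates R X + t; the wrist camera has in their place "mount" (4x4, takes a point from camera to tool coordinates, whose origin is the TCP and whose axes are the flange's). Camera axes: x right, y down, z forward; pixel columns grow to the right and rows downward; lengths in m; the calibration is good to about 2 mm. A picture is of the moment at which its call begins: read the wrist's pose just before it. There is no depth.
- close_job(): hands the job in; it is judged then, once.
Trained networks look in a picture, given as the dict that the camera call returned (one of the last four; its "shot" number tells which), for a name from the list of things; names that differ only in an ending like _2 or _b are one class to them, and where a whole thing is asked for, a point or a joint stands for the part that bears it (a point fixed in the world has none). Each returns a list of dicts, best first, with "confidence" (0 to 1); they miss things now and then, are a little off and sometimes report something else, mostly with a low value. They report only what shows in the picture. A call takes as long as a camera call. They do not tell look-alikes from the thing itself.
- look_for(picture, name): "position" ([x, y, z] in m, in world coordinates, good to about 4 mm: the middle of the surface that is visible of it).
- trace(picture, name): "mask" (420x560 bool, what is visible of it).
- spot_point(picture, name): "position" ([x, y, z] in m, in world coordinates, good to about 4 mm: a listed point, or the origin of a listed thing).
The state is a dict: "t": time; "joint_pos": joint angles; "dq": joint speeds; "tau": joint torques, N m; "eef_pos": TCP position; "tool_rot": TCP orientation; "ft_force": force on the tool from outside, world axes, zero at the start; "torque": the same for the moment, N m; "grip_width": finger opening in m; "finger_force": force on a finger pad.
Only numpy, scipy, OpenCV 4.12 (cv2) and the standard library are available. Lean on these libraries where they do the work, as an engineer would, in place of code of your own. Each camera call takes 0.05 s, during which the arm holds its last target. There are 200 camera calls.

## Working session

There is one attempt and no reset: what is moved stays moved. The work goes in short steps, Python scripts to look and compute and a shell command to move; the robot and the scene stay as the last step left them, time stands still between calls to the robot, and variables do not carry over. Pictures are saved under pics/ and viewed, at most 10 in all, crops included, and the job is handed in when it is done.

```bash
mkdir -p pics; cat > h.py <<'E'
import numpy as np, cv2, json
from bench import *
def save(p,n): cv2.imwrite('pics/'+n+'.png',p['color'][:,:,::-1])
def proj(p,X): 
    c=p['R']@np.array(X)+np.array(p['t']); u=np.array(p['mtx'])@c; return u[:2]/u[2]
E
python3 - <<'E'
from h import *
s=get_state(); print(s['t'],s['eef_pos'],np.round(s['tool_rot'],3).tolist(),s['grip_width'])
for cam in ['scene','top']:
    p=read_camera(cam); save(p,cam+'0'); p['R']=np.array(p['R'])
    for n in ['brush','rest','oil_cup','salt_cup','griddle','brush_tip','red_jar','green_jar','timer']:
        for r in spot_point(p,n): print(cam,n,np.round(r['position'],3),round(r['confidence'],2),proj(p,r['position']).round())
E
```

```text
0.0 [ 0.22345429 -0.58333026  0.24165486] [[0.934, 0.358, -0.001], [0.358, -0.934, 0.001], [-0.0, -0.001, -1.0]] 0.08517377714612448
scene brush [ 0.179 -0.395  0.006] 0.83 [237. 123.]
scene brush [ 0.403 -0.14   0.008] 0.75 [262. 191.]
scene brush [ 0.516 -0.301  0.09 ] 0.63 [188. 173.]
scene rest [ 0.51  -0.302  0.   ] 0.97 [195. 195.]
scene oil_cup [ 0.8    0.32  -0.002] 0.76 [344. 408.]
scene oil_cup [ 0.638  0.01  -0.002] 0.68 [259. 276.]
scene salt_cup [ 0.62  -0.151  0.002] 0.91 [212. 242.]
scene salt_cup [ 0.758 -0.014  0.003] 0.56 [221. 308.]
scene griddle [ 0.521  0.29  -0.001] 0.73 [387. 294.]
scene griddle [ 0.754 -0.013  0.002] 0.17 [222. 307.]
scene brush_tip [ 0.277 -0.084  0.03 ] 0.71 [302. 167.]
scene brush_tip [ 0.304 -0.329  0.027] 0.64 [230. 145.]
scene brush_tip [ 0.626 -0.317  0.013] 0.46 [162. 215.]
scene red_jar [ 0.762 -0.139  0.001] 0.66 [178. 284.]
scene timer [ 0.748  0.165 -0.001] 0.96 [290. 345.]
scene timer [ 0.762 -0.14   0.001] 0.75 [178. 284.]
top brush [ 0.409 -0.138  0.008] 0.94 [306. 230.]
top brush [ 0.182 -0.393  0.008] 0.59 [387. 298.]
top brush [ 0.513 -0.302  0.085] 0.55 [358. 194.]
top rest [ 0.511 -0.304  0.003] 0.76 [355. 199.]
top oil_cup [0.633 0.015 0.001] 0.77 [259. 165.]
top oil_cup [0.801 0.32  0.002] 0.55 [170. 119.]
top salt_cup [ 0.624 -0.145  0.001] 0.65 [306. 166.]
top salt_cup [ 0.513 -0.303  0.09 ] 0.62 [359. 194.]
top griddle [0.519 0.288 0.002] 0.56 [178. 199.]
top brush_tip [ 0.277 -0.083  0.031] 0.57 [290. 270.]
top brush_tip [ 0.302 -0.329  0.027] 0.55 [366. 261.]
top red_jar [ 0.761 -0.134  0.001] 0.72 [302. 128.]
top green_jar [ 0.762 -0.015 -0.001] 0.82 [268. 128.]
top timer [0.748 0.164 0.001] 0.76 [216. 133.]
```

View pics/scene0.png

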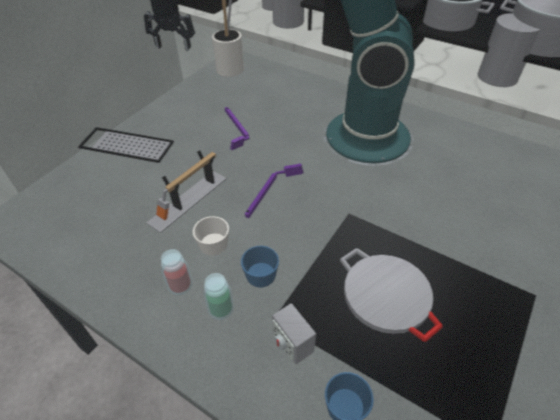

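View pics/top0.png

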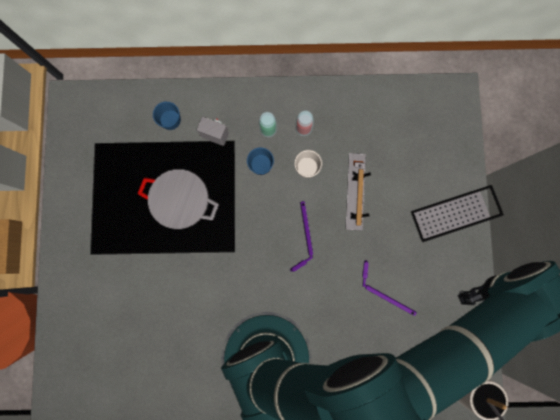

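The pictures show these candidates for each thing:

- **Brush:** the wooden one is in the rest, at scene (190,172) and top (360,193). The purple look-alikes are at scene (237,123) and (262,191), and I leave those alone.
- **Blue cups:** one at scene (260,266), y≈0.01, and one at scene (348,400), y≈0.32. The robot's right is −y, so I take the (260,266) one.
- **Salt cup:** white, at scene (211,235).
- **Griddle:** its red handle is at scene (427,327), and its plain handle at (353,258).

Next I measure the directions and take one close crop.

```bash
cat >> h.py <<'E'
def unproj(p,uv,z):
    R=np.array(p['R']);t=np.array(p['t']);K=np.array(p['mtx'])
    uv=np.atleast_2d(uv); d=(R.T@np.linalg.inv(K)@np.c_[uv,np.ones(len(uv))].T).T; o=-R.T@t
    return o+d*((z-o[2])/d[:,2])[:,None]
E
python3 - <<'E'
from h import *
out=[]
for cam,box in [('top',(335,140,385,240)),('scene',(140,140,235,235))]:
    p=read_camera(cam); hsv=cv2.cvtColor(p['color'],cv2.COLOR_RGB2HSV)
    h,s,v=[hsv[...,i].astype(int) for i in range(3)]
    m=(h>10)&(h<24)&(s>90)&(v>100); b=np.zeros_like(m); b[box[1]:box[3],box[0]:box[2]]=1; m&=b
    ys,xs=np.nonzero(m); P=unproj(p,np.c_[xs,ys],0.092)[:,:2]
    c=P.mean(0); w=np.linalg.svd(P-c)[2][0]; w*=np.sign(w[0]); q=(P-c)@w
    print(cam,'wood n',len(P),'mid',c,'dir deg',np.degrees(np.arctan2(w[1],w[0])),'ends',c+w*q.min(),c+w*q.max())
    r=((h<6)|(h>172))&(s>150)&(v>90); 
    r2=np.zeros_like(r)
    if cam=='top': r2[165:215,125:160]=1
    else: r2[300:350,400:450]=1
    r&=r2>0; ys,xs=np.nonzero(r); P=unproj(p,np.c_[xs,ys],0.012)[:,:2]; print('red n',len(P),P.mean(0))
    for n,z in [('griddle',.018),('oil_cup',.06),('salt_cup',.06)]:
        for q in trace(p,n)[:2]:
            cs=max(cv2.findContours(q['mask'].astype(np.uint8),0,1)[0],key=cv2.contourArea)[:,0,:]
            W=unproj(p,cs.astype(float),z)[:,:2].astype(np.float32); print(n,round(q['confidence'],2),cv2.fitEllipse(W))
    c=p['color']; crop=c[90:300,120:400] if cam=='scene' else c[90:250,220:420]
    out.append(cv2.resize(crop,(400,300)))
cv2.imwrite('pics/crop.png',np.hstack(out)[:,:,::-1])
E
```

```text
top wood n 261 mid [ 0.50237081 -0.30401947] dir deg -4.892570426272677 ends [ 0.41712797 -0.29672272] [ 0.59241025 -0.31172682]
red n 127 [0.56160474 0.40055606]
griddle 0.57 ((0.5186677575111389, 0.2869420349597931), (0.1858730912208557, 0.24645516276359558), 159.4587860107422)
oil_cup 0.87 ((0.790946364402771, 0.31832849979400635), (0.08469239622354507, 0.10064437240362167), 129.62054443359375)
oil_cup 0.86 ((0.6321631669998169, 0.011763465590775013), (0.0861624926328659, 0.09052347391843796), 135.442138671875)
salt_cup 0.75 ((0.6210578680038452, -0.14465083181858063), (0.0853593647480011, 0.08881951123476028), 90.23910522460938)
scene wood n 109 mid [ 0.60635537 -0.27488359] dir deg 11.789147131682256 ends [ 0.42540231 -0.31265088] [ 0.67761623 -0.2600105 ]
red n 289 [0.56120276 0.40035824]
griddle 0.69 ((0.523819088935852, 0.29058462381362915), (0.1942177414894104, 0.24762913584709167), 158.3864288330078)
oil_cup 0.89 ((0.6431390643119812, 0.02037413977086544), (0.083042211830616, 0.11636136472225189), 128.24928283691406)
oil_cup 0.58 ((0.7972514033317566, 0.32231590151786804), (0.08537280559539795, 0.09116809070110321), 67.04139709472656)
salt_cup 0.82 ((0.6323355436325073, -0.13193698227405548), (0.08522865921258926, 0.1255359947681427), 137.85662841796875)
```

View pics/crop.png

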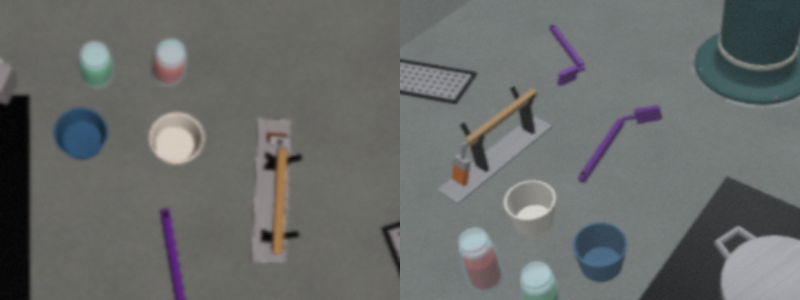

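The crop confirms it: the wooden brush lies in the rest with its bristles toward +x. The chosen blue cup sits beside the white salt cup.

Now I move above the brush. That is a 26° turn, then about +266 mm in tool x and −302 mm in tool y.

```bash
python3 -m crank '[{"wz":6.5},{"wz":6.5},{"wz":6.5},{"wz":6.5},{"x":33,"y":-38},{"x":33,"y":-38},{"x":33,"y":-38},{"x":33,"y":-38}]' 60; python3 -m crank '[{"x":33,"y":-38},{"x":33,"y":-38},{"x":33,"y":-38},{"x":33,"y":-38},{"x":0},{"x":0}]'
cat >> h.py <<'E'
def wristpose(p,s):
    M=np.array(p['mount']); T=np.eye(4); T[:3,:3]=s['tool_rot']; T[:3,3]=s['eef_pos']
    C=np.linalg.inv(T@M); p['R']=C[:3,:3]; p['t']=C[:3,3]; return p
E
python3 - <<'E'
from h import *
s=get_state(); p=read_camera('wrist'); save(p,'wrist1')
print(s['t'],s['eef_pos'],np.round(s['tool_rot'],3).tolist(),np.round(p['mount'],3).tolist())
for n in ['brush','rest']:
    for r in spot_point(p,n): print(n,r['position'],r['confidence'])
wristpose(p,s)
hsv=cv2.cvtColor(p['color'],cv2.COLOR_RGB2HSV); h,ss,v=[hsv[...,i].astype(int) for i in range(3)]
m=((h>10)&(h<24)&(ss>90)&(v>80)).astype(np.uint8)
n,l,st,_=cv2.connectedComponentsWithStats(m); i=1+st[1:,4].argmax(); print(st[i])
ys,xs=np.nonzero(l==i); P=unproj(p,np.c_[xs,ys],0.092)[:,:2]
c=P.mean(0); w=np.linalg.svd(P-c,full_matrices=False)[2][0]; w*=np.sign(w[0]); q=(P-c)@w
print(c,np.degrees(np.arctan2(w[1],w[0])),c+w*q.min(),c+w*q.max())
E
```

```text
1.4 [ 0.22355408 -0.5836176   0.24227372] [[0.934, 0.358, -0.0], [0.358, -0.934, 0.0], [-0.0, -0.0, -1.0]] [[0.0, -0.957, -0.289, 0.073], [1.0, 0.001, -0.0, 0.001], [0.0, -0.289, 0.957, -0.131], [0.0, 0.0, 0.0, 1.0]]
brush [0.181, -0.3954, 0.0073] 0.74invalid input at $[0]: expected keys x, y, z, wx, wy, wz, fingers
invalid input at $[0]: expected keys x, y, z, wx, wy, wz, fingers
Traceback (most recent call last):
ValueError: attempt to get argmax of an empty sequence
```

View pics/wrist1.png

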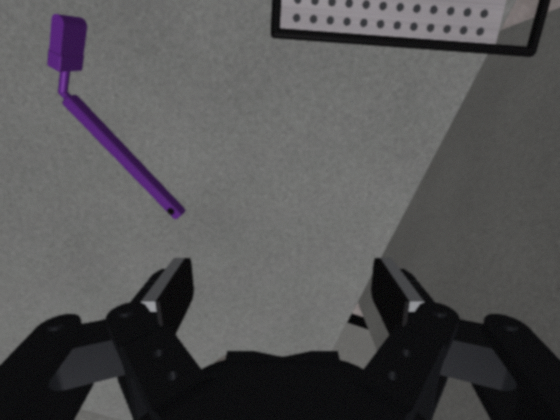

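The move was refused because every row needs all the keys. The wrist view is therefore still the start pose, with a purple look-alike at (115,150). I retype the rows in full.

```bash
python3 -m crank '[{"x":0,"y":0,"z":0,"wx":0,"wy":0,"wz":6.5,"fingers":1},{"x":0,"y":0,"z":0,"wx":0,"wy":0,"wz":6.5,"fingers":1},{"x":0,"y":0,"z":0,"wx":0,"wy":0,"wz":6.5,"fingers":1},{"x":0,"y":0,"z":0,"wx":0,"wy":0,"wz":6.5,"fingers":1},{"x":33,"y":-38,"z":0,"wx":0,"wy":0,"wz":0,"fingers":1},{"x":33,"y":-38,"z":0,"wx":0,"wy":0,"wz":0,"fingers":1},{"x":33,"y":-38,"z":0,"wx":0,"wy":0,"wz":0,"fingers":1},{"x":33,"y":-38,"z":0,"wx":0,"wy":0,"wz":0,"fingers":1}]' 60; python3 -m crank '[{"x":33,"y":-38,"z":0,"wx":0,"wy":0,"wz":0,"fingers":1},{"x":33,"y":-38,"z":0,"wx":0,"wy":0,"wz":0,"fingers":1},{"x":33,"y":-38,"z":0,"wx":0,"wy":0,"wz":0,"fingers":1},{"x":33,"y":-38,"z":0,"wx":0,"wy":0,"wz":0,"fingers":1},{"x":0,"y":0,"z":0,"wx":0,"wy":0,"wz":0,"fingers":1},{"x":0,"y":0,"z":0,"wx":0,"wy":0,"wz":0,"fingers":1}]'
cat > w.py <<'E'
from h import *
import sys
s=get_state(); p=read_camera('wrist'); save(p,sys.argv[1])
print(s['t'],s['eef_pos'],np.round(s['tool_rot'],3).tolist())
for n in ['brush','rest']:
    for r in spot_point(p,n): print(n,r['position'],r['confidence'])
wristpose(p,s)
hsv=cv2.cvtColor(p['color'],cv2.COLOR_RGB2HSV); h,ss,v=[hsv[...,i].astype(int) for i in range(3)]
m=((h>10)&(h<24)&(ss>90)&(v>80)).astype(np.uint8)
n,l,st,_=cv2.connectedComponentsWithStats(m); i=1+st[1:,4].argmax(); print(st[i])
ys,xs=np.nonzero(l==i); P=unproj(p,np.c_[xs,ys],0.092)[:,:2]
c=P.mean(0); w=np.linalg.svd(P-c,full_matrices=False)[2][0]; w*=np.sign(w[0]); q=(P-c)@w
print(c,np.degrees(np.arctan2(w[1],w[0])),c+w*q.min(),c+w*q.max())
E
python3 w.py wrist2
```

```text
t: 2.35
eef_pos: [0.3686, -0.4432, 0.2425]
tool_rot: [[0.996, -0.088, 0.0], [-0.088, -0.996, -0.0], [0.0, 0.0, -1.0]]
ft_force: [1.3, -1.5, 0.5]
grip_width: 0.0853
finger_force: 0.0
t: 2.95
eef_pos: [0.512, -0.3049, 0.2421]
tool_rot: [[0.996, -0.086, -0.0], [-0.086, -0.996, 0.0], [-0.0, -0.0, -1.0]]
ft_force: [-0.8, -1.0, 0.4]
grip_width: 0.0854
finger_force: 0.0
2.95 [ 0.51202153 -0.30488668  0.24211721] [[0.996, -0.086, -0.0], [-0.086, -0.996, 0.0], [-0.0, -0.0, -1.0]]
brush [0.4073, -0.1392, 0.0053] 0.71
rest [0.5146, -0.3022, -0.0012] 0.55
[ 274  105   18  180 2713]
[ 0.50931623 -0.30575232] -4.713422089155054 [ 0.4146715  -0.29794879] [ 0.59183955 -0.31255644]
```

View pics/wrist2.png

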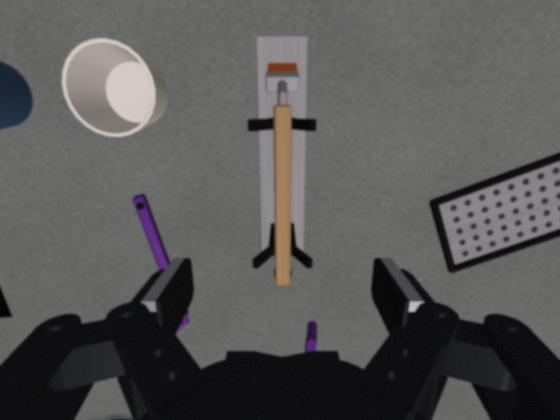

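The view shows the wooden handle centred under the jaws, from (282,105) to (283,285), with the head at the top, toward tool +x. Alignment is within 1 mm, so I descend 163 mm and grip.

```bash
python3 -m crank '[{"x":1,"y":1,"z":40,"wx":0,"wy":0,"wz":0,"fingers":1},{"x":0,"y":0,"z":40,"wx":0,"wy":0,"wz":0,"fingers":1},{"x":0,"y":0,"z":35,"wx":0,"wy":0,"wz":0,"fingers":1},{"x":0,"y":0,"z":25,"wx":0,"wy":0,"wz":0,"fingers":1},{"x":0,"y":0,"z":15,"wx":0,"wy":0,"wz":0,"fingers":1},{"x":0,"y":0,"z":8,"wx":0,"wy":0,"wz":0,"fingers":1},{"x":0,"y":0,"z":0,"wx":0,"wy":0,"wz":0,"fingers":1}]' 60; python3 -m crank '[{"x":0,"y":0,"z":0,"wx":0,"wy":0,"wz":0,"fingers":-0.3},{"x":0,"y":0,"z":0,"wx":0,"wy":0,"wz":0,"fingers":-0.5},{"x":0,"y":0,"z":0,"wx":0,"wy":0,"wz":0,"fingers":-0.7},{"x":0,"y":0,"z":0,"wx":0,"wy":0,"wz":0,"fingers":-1},{"x":0,"y":0,"z":0,"wx":0,"wy":0,"wz":0,"fingers":-1},{"x":0,"y":0,"z":0,"wx":0,"wy":0,"wz":0,"fingers":-1},{"x":0,"y":0,"z":0,"wx":0,"wy":0,"wz":0,"fingers":-1},{"x":0,"y":0,"z":0,"wx":0,"wy":0,"wz":0,"fingers":-1}]'
```

```text
t: 3.8
eef_pos: [0.512, -0.3073, 0.0791]
tool_rot: [[0.996, -0.089, -0.001], [-0.089, -0.996, 0.0], [-0.001, -0.0, -1.0]]
ft_force: [0.4, -0.2, -0.1]
grip_width: 0.0854
finger_force: 0.0
t: 4.6
eef_pos: [0.5124, -0.3069, 0.0797]
tool_rot: [[0.996, -0.088, 0.0], [-0.088, -0.996, -0.0], [0.0, 0.0, -1.0]]
ft_force: [-2.8, 1.4, 6.1]
grip_width: 0.015
finger_force: 58.6
```

```bash
python3 -m crank '[{"x":0,"y":0,"z":-4,"wx":0,"wy":0,"wz":0,"fingers":-1},{"x":0,"y":0,"z":-10,"wx":0,"wy":0,"wz":0,"fingers":-1},{"x":0,"y":0,"z":-20,"wx":0,"wy":0,"wz":0,"fingers":-1},{"x":0,"y":0,"z":-25,"wx":0,"wy":0,"wz":0,"fingers":-1},{"x":0,"y":0,"z":-25,"wx":0,"wy":0,"wz":0,"fingers":-1},{"x":0,"y":0,"z":-25,"wx":0,"wy":0,"wz":0,"fingers":-1},{"x":0,"y":0,"z":-15,"wx":0,"wy":0,"wz":0,"fingers":-1},{"x":0,"y":0,"z":0,"wx":0,"wy":0,"wz":0,"fingers":-1}]'
cat > tip.py <<'E'
from h import *
s=get_state(); R=np.array(s['tool_rot']); e=np.array(s['eef_pos'])
print(s['t'],e,'pred tip',e+R@[.117,0,.0665], s['grip_width'])
for cam in ['scene','top']:
    p=read_camera(cam)
    for n in ['brush','brush_tip','oil_cup','salt_cup','griddle']:
        for r in spot_point(p,n): print(cam,n,np.round(r['position'],3),round(r['confidence'],2))
save(p,'x'); 
E
python3 tip.py
```

```text
t: 5.4
eef_pos: [0.513, -0.3074, 0.2055]
tool_rot: [[0.996, -0.088, 0.003], [-0.088, -0.996, -0.002], [0.003, 0.001, -1.0]]
ft_force: [-0.5, -0.7, -1.7]
grip_width: 0.015
finger_force: 58.5
5.4 [ 0.51301765 -0.30736345  0.20552869] pred tip [ 0.62975625 -0.31775943  0.13938285] 0.01498705975686035
scene brush [ 0.515 -0.304  0.217] 0.74
scene brush [ 0.179 -0.397  0.007] 0.74
scene brush [ 0.405 -0.14   0.011] 0.59
scene brush_tip [ 0.279 -0.082  0.033] 0.69
scene brush_tip [ 0.629 -0.32   0.136] 0.54
scene brush_tip [ 0.305 -0.326  0.027] 0.46
scene oil_cup [ 0.8    0.32  -0.004] 0.89
scene oil_cup [0.635 0.011 0.002] 0.78
scene salt_cup [ 0.62 -0.15  0.  ] 0.92
scene griddle [ 0.522  0.29  -0.   ] 0.76
top brush [ 0.407 -0.136  0.014] 0.91
top brush [ 0.181 -0.397  0.01 ] 0.64
top brush_tip [ 0.277 -0.084  0.03 ] 0.64
top oil_cup [0.799 0.32  0.   ] 0.91
top oil_cup [ 0.633  0.016 -0.003] 0.88
top salt_cup [ 0.625 -0.143 -0.001] 0.9
top griddle [0.518 0.288 0.002] 0.96
```

Brush held as expected. Now I carry it over to the oil cup, about x −21 and y −330 mm in the tool frame.

```bash
python3 -m crank '[{"x":-1,"y":-15,"z":0,"wx":0,"wy":0,"wz":0,"fingers":-1},{"x":-2,"y":-30,"z":0,"wx":0,"wy":0,"wz":0,"fingers":-1},{"x":-2,"y":-35,"z":0,"wx":0,"wy":0,"wz":0,"fingers":-1},{"x":-2,"y":-35,"z":0,"wx":0,"wy":0,"wz":0,"fingers":-1},{"x":-2,"y":-35,"z":0,"wx":0,"wy":0,"wz":0,"fingers":-1},{"x":-2,"y":-35,"z":0,"wx":0,"wy":0,"wz":0,"fingers":-1},{"x":-2,"y":-35,"z":0,"wx":0,"wy":0,"wz":0,"fingers":-1},{"x":-2,"y":-35,"z":0,"wx":0,"wy":0,"wz":0,"fingers":-1}]' >/dev/null;  python3 -m crank '[{"x":-2,"y":-35,"z":0,"wx":0,"wy":0,"wz":0,"fingers":-1},{"x":-2,"y":-25,"z":0,"wx":0,"wy":0,"wz":0,"fingers":-1},{"x":-2,"y":-15,"z":0,"wx":0,"wy":0,"wz":0,"fingers":-1},{"x":0,"y":0,"z":0,"wx":0,"wy":0,"wz":0,"fingers":-1},{"x":0,"y":0,"z":0,"wx":0,"wy":0,"wz":0,"fingers":-1}]'; python3 tip.py
```

```text
t: 7.3
eef_pos: [0.5201, 0.0238, 0.2033]
tool_rot: [[0.996, -0.087, -0.0], [-0.087, -0.996, -0.0], [-0.0, 0.0, -1.0]]
ft_force: [-0.4, -0.6, -2.1]
grip_width: 0.0151
finger_force: 58.6
7.3 [0.52009291 0.02382833 0.20330474] pred tip [0.63664282 0.01361964 0.13679796] 0.015067428880497936
scene brush [0.522 0.027 0.214] 0.67
scene brush [ 0.181 -0.394  0.008] 0.57
scene brush_tip [0.637 0.009 0.135] 0.66
scene brush_tip [ 0.303 -0.332  0.028] 0.66
scene oil_cup [ 0.8    0.321 -0.001] 0.86
scene oil_cup [0.637 0.007 0.002] 0.68
scene oil_cup [ 0.75   0.163 -0.001] 0.26
scene salt_cup [ 0.62  -0.15   0.002] 0.93
scene griddle [ 0.521  0.289 -0.001] 0.67
top brush [ 0.408 -0.137  0.013] 0.7
top brush [ 0.18  -0.395  0.008] 0.69
top brush_tip [ 0.3   -0.328  0.026] 0.55
top brush_tip [ 0.28  -0.083  0.03 ] 0.5
top oil_cup [0.8   0.321 0.002] 0.84
top griddle [ 0.514  0.289 -0.001] 0.93
```

The tip is over the cup's middle. I dip 117 mm, dwell, then rise.

```bash
python3 -m crank '[{"x":0,"y":0,"z":20,"wx":0,"wy":0,"wz":0,"fingers":-1},{"x":0,"y":0,"z":30,"wx":0,"wy":0,"wz":0,"fingers":-1},{"x":0,"y":0,"z":30,"wx":0,"wy":0,"wz":0,"fingers":-1},{"x":0,"y":0,"z":20,"wx":0,"wy":0,"wz":0,"fingers":-1},{"x":0,"y":0,"z":12,"wx":0,"wy":0,"wz":0,"fingers":-1},{"x":0,"y":0,"z":5,"wx":0,"wy":0,"wz":0,"fingers":-1},{"x":0,"y":0,"z":0,"wx":0,"wy":0,"wz":0,"fingers":-1},{"x":0,"y":0,"z":0,"wx":0,"wy":0,"wz":0,"fingers":-1}]'; python3 -m crank '[{"x":0,"y":0,"z":0,"wx":0,"wy":0,"wz":0,"fingers":-1},{"x":0,"y":0,"z":0,"wx":0,"wy":0,"wz":0,"fingers":-1},{"x":0,"y":0,"z":0,"wx":0,"wy":0,"wz":0,"fingers":-1}]'; python3 tip.py | grep -v griddle
```

```text
t: 8.7
eef_pos: [0.5209, 0.0237, 0.0871]
tool_rot: [[0.996, -0.088, 0.001], [-0.088, -0.996, 0.0], [0.001, -0.0, -1.0]]
ft_force: [-0.2, 0.1, -0.8]
grip_width: 0.0148
finger_force: 58.6
t: 9.0
eef_pos: [0.5205, 0.0236, 0.0867]
tool_rot: [[0.996, -0.088, 0.001], [-0.088, -0.996, 0.0], [0.001, -0.0, -1.0]]
ft_force: [-0.4, -0.1, -0.9]
grip_width: 0.0147
finger_force: 58.6
9.0 [0.52054203 0.02364728 0.08669068] pred tip [0.63713205 0.01336064 0.02026627] 0.014689196243247158
scene brush [0.522 0.026 0.096] 0.9
scene brush [ 0.18  -0.395  0.007] 0.81
scene brush [ 0.406 -0.137  0.01 ] 0.7
scene brush_tip [0.636 0.012 0.018] 0.66
scene brush_tip [0.633 0.011 0.002] 0.59
scene brush_tip [ 0.302 -0.329  0.026] 0.5
scene oil_cup [ 0.8    0.322 -0.004] 0.93
scene oil_cup [0.636 0.01  0.001] 0.76
scene oil_cup [ 0.62  -0.15   0.003] 0.51
scene salt_cup [ 0.62  -0.15   0.002] 0.7
top brush [ 0.182 -0.396  0.008] 0.77
top brush [ 0.514 -0.307  0.003] 0.67
top brush [ 0.406 -0.14   0.012] 0.57
top brush_tip [ 0.303 -0.327  0.028] 0.63
top oil_cup [0.798 0.323 0.004] 0.81
top oil_cup [ 0.632  0.012 -0.001] 0.42
top salt_cup [ 0.623 -0.142  0.002] 0.97
```

Dipped: the tip is at z 0.020 inside the cup. I rise, turn the heading by 74.5° to the griddle line, and travel.

```bash
python3 -m crank '[{"x":0,"y":0,"z":-5,"wx":0,"wy":0,"wz":0,"fingers":-1},{"x":0,"y":0,"z":-15,"wx":0,"wy":0,"wz":0,"fingers":-1},{"x":0,"y":0,"z":-30,"wx":0,"wy":0,"wz":0,"fingers":-1},{"x":0,"y":0,"z":-30,"wx":0,"wy":0,"wz":0,"fingers":-1},{"x":0,"y":0,"z":-30,"wx":0,"wy":0,"wz":0,"fingers":-1},{"x":0,"y":0,"z":-10,"wx":0,"wy":0,"wz":0,"fingers":-1},{"x":0,"y":0,"z":0,"wx":0,"wy":0,"wz":-4,"fingers":-1},{"x":0,"y":0,"z":0,"wx":0,"wy":0,"wz":-6.5,"fingers":-1}]';python3 -m crank '[{"x":0,"y":0,"z":0,"wx":0,"wy":0,"wz":-8,"fingers":-1},{"x":0,"y":0,"z":0,"wx":0,"wy":0,"wz":-8,"fingers":-1},{"x":0,"y":0,"z":0,"wx":0,"wy":0,"wz":-8,"fingers":-1},{"x":0,"y":0,"z":0,"wx":0,"wy":0,"wz":-8,"fingers":-1},{"x":0,"y":0,"z":0,"wx":0,"wy":0,"wz":-8,"fingers":-1},{"x":0,"y":0,"z":0,"wx":0,"wy":0,"wz":-8,"fingers":-1},{"x":0,"y":0,"z":0,"wx":0,"wy":0,"wz":-8,"fingers":-1},{"x":0,"y":0,"z":0,"wx":0,"wy":0,"wz":-8,"fingers":-1}]';python3 -m crank '[{"x":10,"y":-5,"z":0,"wx":0,"wy":0,"wz":0,"fingers":-1},{"x":30,"y":-15,"z":0,"wx":0,"wy":0,"wz":0,"fingers":-1},{"x":40,"y":-19,"z":0,"wx":0,"wy":0,"wz":0,"fingers":-1},{"x":40,"y":-19,"z":0,"wx":0,"wy":0,"wz":0,"fingers":-1},{"x":40,"y":-19,"z":0,"wx":0,"wy":0,"wz":0,"fingers":-1},{"x":25,"y":-12,"z":0,"wx":0,"wy":0,"wz":0,"fingers":-1},{"x":11,"y":-5,"z":0,"wx":0,"wy":0,"wz":0,"fingers":-1},{"x":0,"y":0,"z":0,"wx":0,"wy":0,"wz":0,"fingers":-1}]'; python3 tip.py|grep -v cup
python3 - <<'E'
from h import *
p=read_camera('scene'); save(p,'scene2')
E
```

```text
t: 10.4
eef_pos: [0.5203, 0.0237, 0.2065]
tool_rot: [[0.995, 0.098, 0.0], [0.098, -0.995, -0.0], [0.0, 0.0, -1.0]]
ft_force: [0.7, -0.1, -0.7]
grip_width: 0.0147
finger_force: 58.5
t: 11.2
eef_pos: [0.5201, 0.0236, 0.2059]
tool_rot: [[0.345, 0.938, -0.001], [0.938, -0.345, 0.0], [-0.0, -0.001, -1.0]]
ft_force: [0.5, 0.1, -1.9]
grip_width: 0.015
finger_force: 58.5
t: 12.0
eef_pos: [0.5002, 0.2422, 0.206]
tool_rot: [[0.351, 0.936, -0.001], [0.936, -0.351, 0.001], [0.0, -0.001, -1.0]]
ft_force: [-0.3, -1.0, -0.2]
grip_width: 0.0149
finger_force: 58.6
12.0 [0.50021897 0.24223085 0.20604801] pred tip [0.54127573 0.35180949 0.13957911] 0.014948870758156157
scene brush [ 0.178 -0.395  0.01 ] 0.73
scene brush [0.504 0.244 0.216] 0.62
scene brush [ 0.404 -0.139  0.01 ] 0.6
scene brush_tip [ 0.279 -0.081  0.031] 0.59
scene brush_tip [0.542 0.352 0.139] 0.51
scene brush_tip [ 0.304 -0.33   0.025] 0.39
scene brush_tip [ 0.757 -0.015 -0.002] 0.31
scene griddle [ 0.519  0.286 -0.002] 0.93
top brush [ 0.181 -0.396  0.006] 0.86
top brush [ 0.409 -0.137  0.012] 0.82
top brush [ 0.76  -0.135  0.003] 0.45
top brush [ 0.623 -0.144  0.004] 0.32
top brush_tip [ 0.301 -0.324  0.026] 0.55
top brush_tip [ 0.28  -0.085  0.028] 0.39
```

View pics/scene2.png

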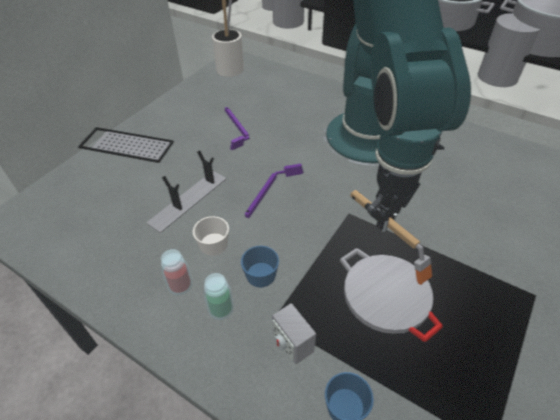

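The head is above the griddle on the red side, at scene (424,270), and the cups are unmoved. I descend to about 4 mm above the plate, then press lightly.

```bash
python3 -m crank '[{"x":0,"y":0,"z":15,"wx":0,"wy":0,"wz":0,"fingers":-1},{"x":0,"y":0,"z":30,"wx":0,"wy":0,"wz":0,"fingers":-1},{"x":0,"y":0,"z":30,"wx":0,"wy":0,"wz":0,"fingers":-1},{"x":0,"y":0,"z":25,"wx":0,"wy":0,"wz":0,"fingers":-1},{"x":0,"y":0,"z":12,"wx":0,"wy":0,"wz":0,"fingers":-1},{"x":0,"y":0,"z":6,"wx":0,"wy":0,"wz":0,"fingers":-1},{"x":0,"y":0,"z":0,"wx":0,"wy":0,"wz":0,"fingers":-1},{"x":0,"y":0,"z":0,"wx":0,"wy":0,"wz":0,"fingers":-1}]';python3 -m crank '[{"x":0,"y":0,"z":2,"wx":0,"wy":0,"wz":0,"fingers":-1},{"x":0,"y":0,"z":2,"wx":0,"wy":0,"wz":0,"fingers":-1},{"x":0,"y":0,"z":2,"wx":0,"wy":0,"wz":0,"fingers":-1},{"x":0,"y":0,"z":2,"wx":0,"wy":0,"wz":0,"fingers":-1},{"x":0,"y":0,"z":1,"wx":0,"wy":0,"wz":0,"fingers":-1},{"x":0,"y":0,"z":0,"wx":0,"wy":0,"wz":0,"fingers":-1},{"x":0,"y":0,"z":0,"wx":0,"wy":0,"wz":0,"fingers":-1}]'; python3 tip.py|grep -v cup|grep -e pred -e griddle -e tip
```

```text
t: 13.45
eef_pos: [0.5015, 0.2405, 0.0891]
tool_rot: [[0.351, 0.936, 0.001], [0.936, -0.351, 0.001], [0.001, 0.001, -1.0]]
ft_force: [-0.0, 0.2, -0.5]
grip_width: 0.0148
finger_force: 58.6
t: 14.15
eef_pos: [0.5012, 0.2404, 0.0794]
tool_rot: [[0.351, 0.936, 0.0], [0.936, -0.351, 0.0], [0.0, 0.0, -1.0]]
ft_force: [-0.1, 1.4, 1.8]
grip_width: 0.0151
finger_force: 59.0
14.15 [0.50120924 0.24038112 0.07943128] pred tip [0.54227137 0.34997144 0.01298496] 0.015078490905185949
scene brush_tip [ 0.301 -0.329  0.028] 0.62
scene brush_tip [0.541 0.35  0.016] 0.54
scene brush_tip [ 0.282 -0.081  0.03 ] 0.41
scene griddle [ 0.524  0.287 -0.004] 0.72
top brush_tip [ 0.279 -0.082  0.028] 0.61
top brush_tip [0.634 0.013 0.003] 0.53
top brush_tip [ 0.301 -0.327  0.027] 0.48
```

Contact force is about 2 N. I stroke 130 mm in tool −x.

```bash
python3 -m crank '[{"x":-5,"y":0,"z":0,"wx":0,"wy":0,"wz":0,"fingers":-1},{"x":-8,"y":0,"z":0,"wx":0,"wy":0,"wz":0,"fingers":-1},{"x":-9,"y":0,"z":0,"wx":0,"wy":0,"wz":0,"fingers":-1},{"x":-9,"y":0,"z":0,"wx":0,"wy":0,"wz":0,"fingers":-1},{"x":-9,"y":0,"z":0,"wx":0,"wy":0,"wz":0,"fingers":-1},{"x":-9,"y":0,"z":0,"wx":0,"wy":0,"wz":0,"fingers":-1},{"x":-9,"y":0,"z":0,"wx":0,"wy":0,"wz":0,"fingers":-1},{"x":-9,"y":0,"z":0,"wx":0,"wy":0,"wz":0,"fingers":-1}]';python3 -m crank '[{"x":-9,"y":0,"z":0,"wx":0,"wy":0,"wz":0,"fingers":-1},{"x":-9,"y":0,"z":0,"wx":0,"wy":0,"wz":0,"fingers":-1},{"x":-9,"y":0,"z":0,"wx":0,"wy":0,"wz":0,"fingers":-1},{"x":-9,"y":0,"z":0,"wx":0,"wy":0,"wz":0,"fingers":-1},{"x":-9,"y":0,"z":0,"wx":0,"wy":0,"wz":0,"fingers":-1},{"x":-9,"y":0,"z":0,"wx":0,"wy":0,"wz":0,"fingers":-1},{"x":-9,"y":0,"z":0,"wx":0,"wy":0,"wz":0,"fingers":-1},{"x":0,"y":0,"z":0,"wx":0,"wy":0,"wz":0,"fingers":-1}]'; python3 tip.py|grep -e pred -e griddle -e tip
```

```text
t: 15.55
eef_pos: [0.4773, 0.1767, 0.0793]
tool_rot: [[0.351, 0.936, -0.0], [0.936, -0.351, 0.0], [-0.0, -0.0, -1.0]]
ft_force: [0.7, 2.0, 1.9]
grip_width: 0.0147
finger_force: 59.0
t: 16.35
eef_pos: [0.455, 0.1171, 0.0792]
tool_rot: [[0.352, 0.936, -0.001], [0.936, -0.352, -0.001], [-0.001, -0.0, -1.0]]
ft_force: [-0.4, -1.3, 2.1]
grip_width: 0.0148
finger_force: 58.9
16.35 [0.45499555 0.11711419 0.07919467] pred tip [0.49613587 0.22658542 0.01260057] 0.014801465461771805
scene brush_tip [ 0.302 -0.332  0.029] 0.67
scene brush_tip [ 0.279 -0.079  0.032] 0.54
scene brush_tip [0.496 0.222 0.019] 0.44
scene griddle [ 0.519  0.288 -0.002] 0.6
top brush_tip [ 0.278 -0.081  0.028] 0.44
top brush_tip [ 0.301 -0.332  0.027] 0.43
top griddle [ 0.513 -0.304 -0.001] 0.63
top griddle [0.517 0.288 0.002] 0.61
```

The stroke ended at about −66 mm, still in contact, with the griddle unmoved. I lift, turn back, and return above the rest.

```bash
python3 -m crank '[{"x":0,"y":0,"z":-6,"wx":0,"wy":0,"wz":0,"fingers":-1},{"x":0,"y":0,"z":-20,"wx":0,"wy":0,"wz":0,"fingers":-1},{"x":0,"y":0,"z":-30,"wx":0,"wy":0,"wz":0,"fingers":-1},{"x":0,"y":0,"z":-30,"wx":0,"wy":0,"wz":0,"fingers":-1},{"x":0,"y":0,"z":-30,"wx":0,"wy":0,"wz":0,"fingers":-1},{"x":0,"y":0,"z":-10,"wx":0,"wy":0,"wz":0,"fingers":-1},{"x":0,"y":0,"z":0,"wx":0,"wy":0,"wz":4,"fingers":-1},{"x":0,"y":0,"z":0,"wx":0,"wy":0,"wz":6.5,"fingers":-1}]';python3 -m crank '[{"x":0,"y":0,"z":0,"wx":0,"wy":0,"wz":8,"fingers":-1},{"x":0,"y":0,"z":0,"wx":0,"wy":0,"wz":8,"fingers":-1},{"x":0,"y":0,"z":0,"wx":0,"wy":0,"wz":8,"fingers":-1},{"x":0,"y":0,"z":0,"wx":0,"wy":0,"wz":8,"fingers":-1},{"x":0,"y":0,"z":0,"wx":0,"wy":0,"wz":8,"fingers":-1},{"x":0,"y":0,"z":0,"wx":0,"wy":0,"wz":8,"fingers":-1},{"x":0,"y":0,"z":0,"wx":0,"wy":0,"wz":8,"fingers":-1},{"x":0,"y":0,"z":0,"wx":0,"wy":0,"wz":8,"fingers":-1}]';python3 -m crank '[{"x":3,"y":15,"z":0,"wx":0,"wy":0,"wz":0,"fingers":-1},{"x":8,"y":35,"z":0,"wx":0,"wy":0,"wz":0,"fingers":-1},{"x":8,"y":35,"z":0,"wx":0,"wy":0,"wz":0,"fingers":-1},{"x":8,"y":35,"z":0,"wx":0,"wy":0,"wz":0,"fingers":-1},{"x":8,"y":35,"z":0,"wx":0,"wy":0,"wz":0,"fingers":-1},{"x":8,"y":35,"z":0,"wx":0,"wy":0,"wz":0,"fingers":-1},{"x":8,"y":35,"z":0,"wx":0,"wy":0,"wz":0,"fingers":-1},{"x":8,"y":35,"z":0,"wx":0,"wy":0,"wz":0,"fingers":-1}]';python3 -m crank '[{"x":8,"y":35,"z":0,"wx":0,"wy":0,"wz":0,"fingers":-1},{"x":8,"y":35,"z":0,"wx":0,"wy":0,"wz":0,"fingers":-1},{"x":8,"y":35,"z":0,"wx":0,"wy":0,"wz":0,"fingers":-1},{"x":8,"y":35,"z":0,"wx":0,"wy":0,"wz":0,"fingers":-1},{"x":3,"y":17,"z":0,"wx":0,"wy":0,"wz":0,"fingers":-1},{"x":0,"y":0,"z":0,"wx":0,"wy":0,"wz":0,"fingers":-1},{"x":0,"y":0,"z":0,"wx":0,"wy":0,"wz":0,"fingers":-1}]'; python3 tip.py
python3 - <<'E'
from h import *
p=read_camera('scene'); save(p,'scene3')
E
```

```text
t: 17.75
eef_pos: [0.4553, 0.1183, 0.2054]
tool_rot: [[0.518, 0.855, 0.0], [0.855, -0.518, -0.0], [0.0, 0.0, -1.0]]
ft_force: [0.0, 0.6, -1.1]
grip_width: 0.0148
finger_force: 58.7
t: 18.55
eef_pos: [0.4551, 0.1184, 0.2049]
tool_rot: [[0.996, -0.093, -0.001], [-0.093, -0.996, -0.0], [-0.001, 0.0, -1.0]]
ft_force: [-0.1, 0.1, -1.0]
grip_width: 0.0153
finger_force: 58.6
t: 19.35
eef_pos: [0.4911, -0.147, 0.2049]
tool_rot: [[0.996, -0.088, -0.001], [-0.088, -0.996, 0.0], [-0.001, -0.0, -1.0]]
ft_force: [1.0, -0.2, -1.6]
grip_width: 0.0149
finger_force: 58.6
t: 20.05
eef_pos: [0.5123, -0.3044, 0.2047]
tool_rot: [[0.996, -0.088, -0.001], [-0.088, -0.996, 0.001], [-0.001, -0.001, -1.0]]
ft_force: [0.3, 0.5, -0.6]
grip_width: 0.0147
finger_force: 58.7
20.05 [ 0.51232508 -0.30439955  0.20473568] pred tip [ 0.62881995 -0.31457787  0.1381279 ] 0.014679613040397263
scene brush [ 0.18  -0.394  0.005] 0.81
scene brush [ 0.405 -0.14   0.008] 0.61
scene brush_tip [ 0.278 -0.082  0.033] 0.66
scene brush_tip [ 0.304 -0.331  0.027] 0.66
scene brush_tip [ 0.628 -0.315  0.135] 0.6
scene oil_cup [0.638 0.008 0.001] 0.89
scene oil_cup [ 0.798  0.32  -0.001] 0.57
scene salt_cup [ 0.62  -0.15   0.002] 0.66
scene griddle [ 0.521  0.288 -0.002] 0.9
top brush [ 0.407 -0.139  0.012] 0.68
top brush [ 0.182 -0.395  0.005] 0.61
top brush_tip [ 0.278 -0.085  0.031] 0.6
top oil_cup [0.798 0.322 0.002] 0.8
top oil_cup [ 0.631  0.015 -0.001] 0.6
top salt_cup [ 0.62  -0.14  -0.001] 0.89
top salt_cup [0.749 0.166 0.003] 0.58
```

View pics/scene3.png

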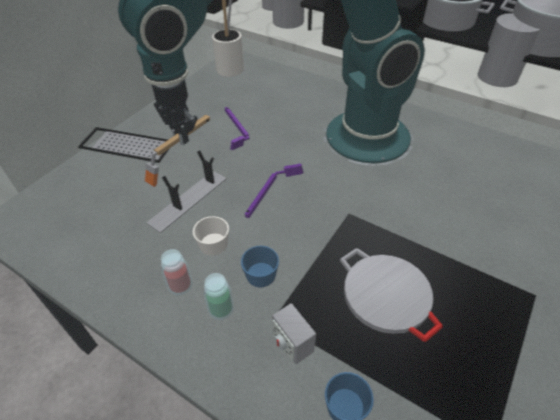

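All is in place, and the brush is above the rest, with its head at (152,172). I correct 2.5 mm in y and lower it.

```bash
python3 -m crank '[{"x":0,"y":2.5,"z":20,"wx":0,"wy":0,"wz":0,"fingers":-1},{"x":0,"y":0,"z":30,"wx":0,"wy":0,"wz":0,"fingers":-1},{"x":0,"y":0,"z":25,"wx":0,"wy":0,"wz":0,"fingers":-1},{"x":0,"y":0,"z":20,"wx":0,"wy":0,"wz":0,"fingers":-1},{"x":0,"y":0,"z":12,"wx":0,"wy":0,"wz":0,"fingers":-1},{"x":0,"y":0,"z":8,"wx":0,"wy":0,"wz":0,"fingers":-1},{"x":0,"y":0,"z":5,"wx":0,"wy":0,"wz":0,"fingers":-1},{"x":0,"y":0,"z":0,"wx":0,"wy":0,"wz":0,"fingers":-1}]';python3 -m crank '[{"x":0,"y":0,"z":2,"wx":0,"wy":0,"wz":0,"fingers":-1},{"x":0,"y":0,"z":2,"wx":0,"wy":0,"wz":0,"fingers":-1},{"x":0,"y":0,"z":1,"wx":0,"wy":0,"wz":0,"fingers":-1},{"x":0,"y":0,"z":0,"wx":0,"wy":0,"wz":0,"fingers":-1},{"x":0,"y":0,"z":0,"wx":0,"wy":0,"wz":0,"fingers":-1}]'
```

```text
t: 21.5
eef_pos: [0.5123, -0.3077, 0.0852]
tool_rot: [[0.996, -0.088, -0.0], [-0.088, -0.996, 0.0], [-0.0, -0.0, -1.0]]
ft_force: [-0.1, 0.6, -0.8]
grip_width: 0.0151
finger_force: 58.7
t: 22.0
eef_pos: [0.5125, -0.3074, 0.0805]
tool_rot: [[0.996, -0.088, 0.0], [-0.088, -0.996, 0.0], [0.0, -0.0, -1.0]]
ft_force: [1.6, 2.6, 2.6]
grip_width: 0.0148
finger_force: 59.1
```

It rests on the forks, with a small upward force. I release gently and check.

```bash
python3 -m crank '[{"x":0,"y":0,"z":0,"wx":0,"wy":0,"wz":0,"fingers":-0.55},{"x":0,"y":0,"z":0,"wx":0,"wy":0,"wz":0,"fingers":-0.4},{"x":0,"y":0,"z":0,"wx":0,"wy":0,"wz":0,"fingers":-0.2},{"x":0,"y":0,"z":0,"wx":0,"wy":0,"wz":0,"fingers":0.2},{"x":0,"y":0,"z":0,"wx":0,"wy":0,"wz":0,"fingers":0.6},{"x":0,"y":0,"z":0,"wx":0,"wy":0,"wz":0,"fingers":1},{"x":0,"y":0,"z":0,"wx":0,"wy":0,"wz":0,"fingers":1},{"x":0,"y":0,"z":0,"wx":0,"wy":0,"wz":0,"fingers":1}]';python3 -m crank '[{"x":0,"y":0,"z":-10,"wx":0,"wy":0,"wz":0,"fingers":1},{"x":0,"y":0,"z":-30,"wx":0,"wy":0,"wz":0,"fingers":1},{"x":0,"y":0,"z":-40,"wx":0,"wy":0,"wz":0,"fingers":1},{"x":0,"y":0,"z":-40,"wx":0,"wy":0,"wz":0,"fingers":1},{"x":0,"y":0,"z":-40,"wx":0,"wy":0,"wz":0,"fingers":1},{"x":0,"y":0,"z":0,"wx":0,"wy":0,"wz":0,"fingers":1},{"x":0,"y":0,"z":0,"wx":0,"wy":0,"wz":0,"fingers":1}]'; python3 w.py wrist3
```

```text
t: 22.8
eef_pos: [0.5122, -0.3077, 0.0803]
tool_rot: [[0.996, -0.088, -0.0], [-0.088, -0.996, 0.0], [-0.0, -0.0, -1.0]]
ft_force: [1.0, 0.2, 0.7]
grip_width: 0.0856
finger_force: 0.0
t: 23.5
eef_pos: [0.5125, -0.3078, 0.2416]
tool_rot: [[0.996, -0.088, 0.002], [-0.088, -0.996, -0.001], [0.002, 0.001, -1.0]]
ft_force: [-0.8, -0.6, -1.0]
grip_width: 0.0855
finger_force: 0.0
23.5 [ 0.51247588 -0.30782256  0.24159231] [[0.996, -0.088, 0.002], [-0.088, -0.996, -0.001], [0.002, 0.001, -1.0]]
brush [0.5147, -0.3076, 0.0878] 0.79
brush [0.4055, -0.1359, 0.0053] 0.71
rest [0.5106, -0.307, -0.0017] 0.97
rest [0.629, -0.3163, 0.0115] 0.19
[ 272  106   18  180 2712]
[ 0.51014431 -0.3072165 ] -4.979808028362525 [ 0.41487287 -0.29891516] [ 0.59185138 -0.31433593]
```

View pics/wrist3.png

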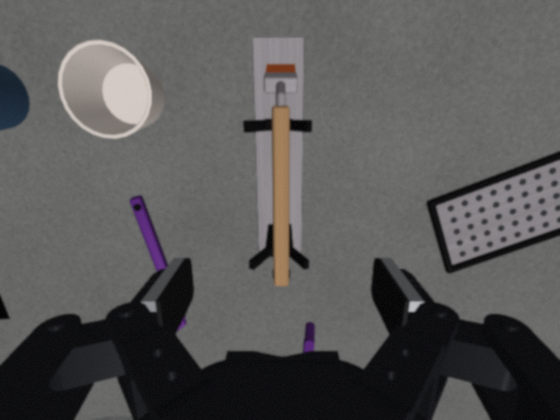

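The brush lies in both forks as before, within 2 mm and 0.3°, and the gripper is clear.

```bash
python3 -c "
from bench import close_job
print(close_job())"
```

```text
the job is handed in; nothing more can be done
None
```

The brush was dipped in the blue cup, drawn across the griddle from the red handle to the plain one at about 2 N, and laid back in its rest within 2 mm of where it started; the job is handed in, and no verdict came back.

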